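# Scrap a worn freewheel through the flap

## Robot

A 6-joint arm with a two-finger parallel gripper is mounted at the origin on the work surface. World frame = base frame: x ahead of the robot, y to its left, z up, the work surface at z = 0. Lengths are in m, angles in rad, forces in N, time in s.
With the tool pointing down it reaches from about 0.35 to 0.925 m from the base axis. Payload 6.4 kg.
Tool frame: the origin (TCP) lies midway between the tips of the shut fingers; the grasp point (between the pads) lies 19 mm behind it (robot.tcp_to_grasp is the distance from the TCP to the grasp point, in m); z points along the fingers, y is the line along which they close (so a half turn about z gives the same grasp; the last joint's range is limited). The gripper opens to 94 mm and grips with 3 to 60 N. Pads are 16 mm wide; open, the fingers measure 119 mm over their backs; the gripper's body (75 mm by 177 mm) begins 78 mm behind the grasp point.
Start: joints at [0.979, 0.245, 1.558, -0, 1.339, -0.174], TCP at [0.264, 0.594, 0.205] pointing down, gripper open.
Joint ranges: [-3.13, 3.13], [-1.02, 2.26], [0.13, 2.54], [-0.95, 4.09], [0.21, 2.88], [-2.74, 2.74]. Speed limits (rad/s): [2.57, 2.57, 3.14, 3.14, 3.14, 3.14].

## Interface

Orientations are given as a unit quaternion [x, y, z, w].
In Python, from workcell import robot, camera, nets gives the robot as it stands.
- The arm moves only by the shell command python3 -m jog 'ROWS' [FORCE]. ROWS is text: rows parted by semicolons, each of 5 numbers parted by spaces: the finger opening in m, from 0 to 0.094, then the shift along the tool's x, y, z in m, then the turn about the tool's z in rad. A call has 1 to 5 rows; each row is the pose to reach, as a shift and turn from the pose commanded when the call began, along the tool's axes at that moment; what a row does not reach only later rows make up. A row lasts 1/10 s, in which the tool goes at most 50 mm and 8.59 degrees, less where a joint would pass 70% of its speed; a pose out of reach is approached as far as the arm can. A call with a gripper value outside its range is refused whole. The fingers move at their own pace and stop on an object; FORCE is the grip in N (left out, the last holds). Time passes only in rows, so rows that repeat a pose let the fingers close. It gives the time, the measured TCP pose, the force, the opening and the grip force at its end, in the units of the state.
- robot.get_obs(): the state, without advancing time (a new reading comes with each control period).
- camera(name): name is "scene" or "top" or "wrist"; returns a dict with "image" (384x512x3 uint8, blue, green, red), "mtx" (3x3 intrinsics, pixels), "rvec" (rotation vector, rad) and "tvec" (3), from world to camera coordinates, as OpenCV has them. Camera axes: x right, y down, z forward; pixel columns grow to the right and rows downward; lengths in m; the calibration is good to about 2 mm. The wrist camera is an equidistant fisheye: a pixel r from the principal point sees the ray r / f radians off the axis. A picture is of the moment at which its call begins. There is no depth.
- robot.finish_job(): hands the job in; it is judged then, once.
Trained networks look in a picture, given as the dict that the camera call returned (one of the last four; its "shot" number tells which), for a name from the list of things; names that differ only in an ending like _2 or _b are one class to them, and where a whole thing is asked for, a point or a joint stands for the part that bears it (a point fixed in the world has none). Each returns a list of dicts, best first, with "conf" (0 to 1); they miss things now and then, are a little off and sometimes report something else, mostly with a low value. They report only what shows in the picture. A call takes as long as a camera call. They do not tell look-alikes from the thing itself.
- nets.trace(picture, name): "region" (384x512 bool, what is visible of it) and "box" ([left, top, width, height] in pixels, round what is visible of it).
The state is a dict: "t": time; "joint_positions": joint angles; "joint_vel": joint speeds; "tau": joint torques, N m; "tcp_pos": TCP position; "orientation": TCP orientation; "force": force on the tool from outside, world axes, zero at the start; "moment": the same for the moment, N m; "opening": finger opening in m; "grip_force": force on a finger pad.
Only numpy, scipy, OpenCV 4.12 (cv2) and the standard library are available. Lean on these libraries where they do the work, as an engineer would, in place of code of your own. Each camera call takes 0.05 s, during which the arm holds its last target. There are 200 camera calls.

## Task

Scrap the worn freewheel (the stack of toothed sprockets) that lies on the deck of the grey scrap box: with the fingers, slide it along the deck and push it through the swinging flap until it drops into the tray behind, then draw the fingers out so that the flap hangs shut. Only push it, never lift it, and leave the bearing cup on the deck and the things on the bench where they are.

Things in the scene. Friction and masses are not known exactly. Their poses are not given: they have to be found in the camera images.
- chute: Grey sheet-steel scrap box, fixed. Origin on the bench top, under the middle of the shut flap; +x is the way parts go (through the flap, away from the robot), +y left, z up. Deck: flat, plywood-faced, 80 mm above the bench, x = -160 to +30 mm (30 mm past the flap as a ledge), 330 mm wide; lips 8 mm high, 4 mm thick on its left and right edges, none at the front.
- mouth (a point): Middle of the opening's sill, on the deck at the flap (x = y = 0 of the box, 80 mm up). An upright wall 4 mm thick runs across the deck here, its top 151 mm above the bench; the opening in it is 120 mm wide and 63 mm high above the deck. Behind the opening two cheeks, as high as the wall, stand 64 mm left and right of the middle, beside the ledge.
- tray (a point): Middle of the catch tray's floor, 108 mm beyond the flap, 6 mm above the bench. Open-topped tray beyond the ledge: inside x = 30 to 186 mm, y = -100 to +100 mm of the box, rubber floor, walls 75 mm high.
- flap (a joint): Gravity flap's angle, rad: 0 = hanging shut (upright, stopped there), grows as its lower edge swings to the box's +x, up to 1.5. Aluminium plate 114 mm wide, 58 mm high, 3 mm thick, 0.12 kg, hung from the hinge rod. No spring: opens with about 1 N at its lower edge, falls shut in about a second when let go.
- flap_edge (a point): Middle of the flap's lower edge (5 mm above the deck when shut).
- flap_hinge (a point): Middle of the flap's hinge rod, 8 mm diameter, across the top of the opening, 147 mm above the bench; nothing above it.
- freewheel: Worn bicycle freewheel: five toothed steel sprockets stacked flat on the deck, 72 mm across for the lower 12 mm, 66 mm above, 24 mm high, 0.25 to 0.5 kg. Slides like a plain disc at 1 to 5 N. Origin: centre of its underside. Starts left or right of the opening, its centre 65 to 95 mm before the wall and 60 to 85 mm off the middle, so blank wall is in front of it.
- cup: Bearing cup, a plain steel ring lying flat on the deck on the other side, 44 mm outside, 30 mm inside, 18 mm high, loose. Origin at the centre of its underside. To be left alone.
- flask: Steel vacuum flask standing on the bench to the left of the box, 72 mm diameter, 222 mm high; origin at the centre of its base. To be left alone.
- glue: White glue bottle standing on the bench to the right of the box, 48 mm diameter, 130 mm high; origin at the centre of its base. To be left alone.
- pedal: Pedal lying on the bench to the right of the box, farther off than the bottle, 90 x 72 x 22 mm with an axle stub 40 mm long; origin at the centre of its underside. To be left alone.
Things that resemble listed ones, but are neither listed nor needed, are in the scene too. Leave any red look-alike of the freewheel alone.

How it is judged:
On the way, in this order (a step that is already met when the one before it is completed fails the run):
1. the flap is pushed open with the freewheel sliding through it along the deck (value of joint flap above 0.35 rad and x of freewheel in the frame of chute above -0.04 m and z of freewheel in the frame of chute above 0.065 m), for 0.1 s.
2. the freewheel has dropped off the ledge into the tray (x of freewheel in the frame of chute above 0.03 m and z of freewheel in the frame of chute below 0.06 m), for 0.2 s.
At the end, for the whole second after the job is handed in: The freewheel lies at rest in the catch tray (its origin within the tray's walls and less than 60 mm above the bench), the flap hangs shut (within 0.06 rad), the bearing cup is within 20 mm and the flask, glue bottle and pedal within 30 mm of where they stood (all of step 2 and x of freewheel in the frame of chute below 0.187 m and y of freewheel in the frame of chute between -0.1 and 0.1 m and linear speed of freewheel below 0.03 m/s and value of joint flap below 0.06 rad and distance of cup from where it was at the start of the episode below 0.02 m and distance of each of flask, glue, pedal from where it was at the start of the episode below 0.03 m); the robot touches nothing.
It fails at once if the freewheel is lifted (its underside's centre more than 20 mm above the deck) (z of freewheel in the frame of chute above 0.1 m).
It fails at once if the bearing cup is disturbed (moved more than 20 mm) (distance of cup from where it was at the start of the episode above 0.02 m).
It fails at once if the flask is disturbed (moved more than 30 mm) (distance of flask from where it was at the start of the episode above 0.03 m).
It fails at once if the glue bottle is disturbed (moved more than 30 mm) (distance of glue from where it was at the start of the episode above 0.03 m).
It fails at once if the pedal is disturbed (moved more than 30 mm) (distance of pedal from where it was at the start of the episode above 0.03 m).
It also fails if it takes over 54 s, if anything falls off the work surface, if the arm or the gripper's body presses on something with over 40 N, if the wrist force passes 120 N, or if a joint passes its speed limit or range.

## Working session

There is one attempt and no reset: what is moved stays moved. The work goes in short steps, Python scripts to look and compute and a shell command to move; the robot and the scene stay as the last step left them, time stands still between calls to the robot, and variables do not carry over. Pictures are saved under pics/ and viewed, at most 10 in all, crops included, and the job is handed in when it is done.

```bash
mkdir -p pics; cat > h.py <<'E'
import numpy as np,cv2
from workcell import robot,camera,nets
def ray(c,u,v):
    R=cv2.Rodrigues(np.array(c["rvec"],float))[0];t=np.array(c["tvec"],float).ravel()
    d=np.linalg.inv(c["mtx"])@np.array([u,v,1.]);return -R.T@t,R.T@d
def onz(c,u,v,z):
    o,d=ray(c,u,v);return o+d*(z-o[2])/d[2]
def proj(c,P):
    return cv2.projectPoints(np.array(P,float).reshape(-1,3),np.array(c["rvec"],float),np.array(c["tvec"],float),np.array(c["mtx"],float),None)[0].reshape(-1,2)
E
python3 - <<'E'
from h import *
for n in("top","scene"):
    c=camera(n);cv2.imwrite(f"pics/{n}0.png",c["image"])
    for k in("freewheel","cup","chute","flap","flask","glue","pedal"):
        for r in nets.trace(c,k)[:3]:
            ys,xs=np.nonzero(r["region"]);print(n,k,round(r["conf"],2),r["box"],xs.mean().round(1),ys.mean().round(1))
    print(np.array(c["tvec"]).ravel(),ray(c,256,192))
o=robot.get_obs();print(o["tcp_pos"],o["orientation"],o["t"])
E
```

```text
top freewheel 0.74 [262.8, 272.4, 25.1, 28.6] 274.0 285.9
top freewheel 0.61 [257.3, 195.5, 32.9, 32.4] 272.0 213.0
top freewheel 0.61 [309.7, 263.3, 32.8, 31.1] 325.2 279.0
top cup 0.57 [195.6, 205.8, 22.4, 18.2] 207.7 213.5
top chute 0.89 [157.1, 97.5, 155.9, 156.5] 235.4 182.8
top chute 0.52 [91.2, 127.9, 52.9, 54.3] 116.0 154.8
top flap 0.66 [214.5, 165.3, 46.3, 13.5] 236.3 173.5
top flask 0.73 [89.3, 129.4, 54.2, 53.4] 115.9 154.8
top glue 0.89 [324.3, 209.4, 24.5, 22.3] 334.8 218.7
top glue 0.37 [211.9, 169.3, 46.5, 9.2] 236.2 173.5
top pedal 0.77 [335.5, 143.1, 34.6, 51.8] 354.9 173.3
[0.00135511 0.5792312  1.07497504] (array([0.37491309, 0.03293544, 1.16165287]), array([ 0.18736304, -0.00653637, -0.98234332]))
scene freewheel 0.73 [238.5, 167.8, 29.0, 19.4] 251.8 177.9
scene freewheel 0.67 [259.3, 156.3, 23.8, 12.6] 272.7 161.2
scene freewheel 0.49 [217.7, 150.2, 22.7, 16.8] 225.5 157.8
scene cup 0.65 [302.6, 185.2, 18.9, 21.2] 311.7 195.3
scene chute 0.95 [181.4, 154.4, 185.5, 174.5] 267.5 239.5
scene flap 0.57 [242.9, 186.6, 61.7, 37.8] 271.4 203.4
scene flap 0.21 [179.2, 153.5, 187.6, 178.2] 267.4 239.5
scene flask 0.72 [374.8, 207.6, 66.2, 102.0] 406.1 259.9
scene glue 0.74 [188.5, 150.1, 14.2, 48.3] 195.1 174.4
scene pedal 0.7 [133.2, 193.7, 44.9, 47.9] 154.1 214.3
[ 0.19654622 -0.26329915  1.28959918] (array([1.12677124, 0.2549846 , 0.66059996]), array([-0.67559284, -0.28574927, -0.68000479]))
[0.26374692 0.59409913 0.20547296] [2.07376197e-01 9.78261270e-01 7.08479509e-06 1.23263880e-05] 0.8
```

```bash
python3 - <<'E'
import cv2
a=cv2.imread("pics/top0.png")[80:310,80:400];cv2.imwrite("pics/t1.png",cv2.resize(a,None,fx=2.5,fy=2.5,interpolation=cv2.INTER_CUBIC))
E
```

```text
(no output)
```

View pics/t1.png

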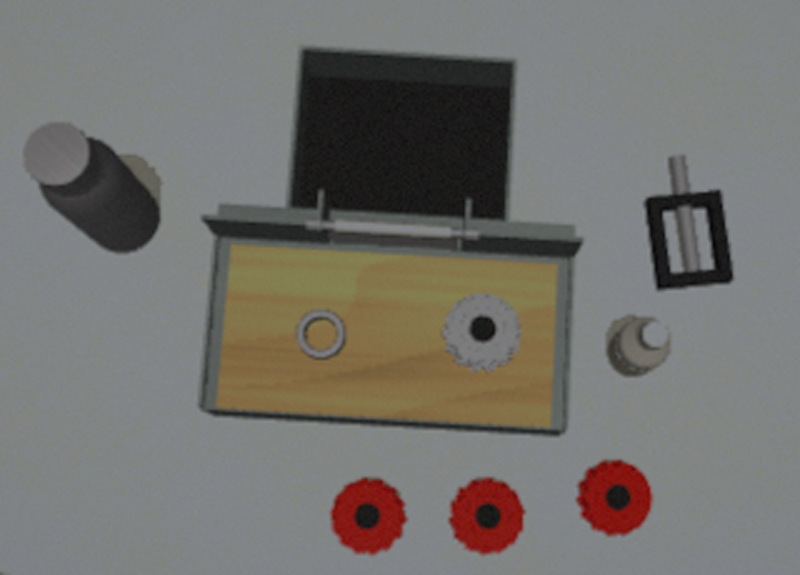

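View pics/scene0.png

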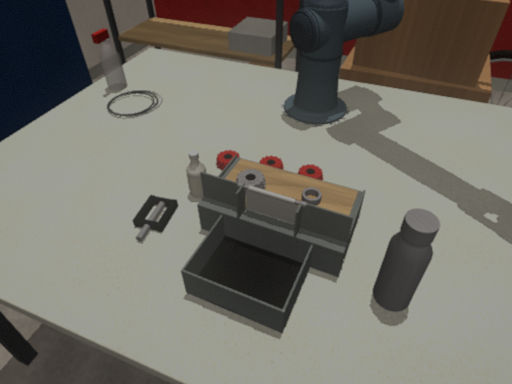

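The top view shows the freewheel at crop (482,330), right of the opening. The cup is at (321,334) on the left. Three red look-alikes lie on the bench in front, at about (368,516), (487,516) and (615,497). The flap rod runs from (307,226) to (480,235). The scene view agrees. Next I'll fit the box pose.

```bash
cat > fit.py <<'E'
from h import *
from scipy.optimize import least_squares
c=camera("top")
q=lambda p:np.array(p,float)/2.5+[80,80]
I=q([(202,410),(565,432),(205,218),(580,240),(303,48),(515,60)])
W=np.array([(-160,165,80),(-160,-165,80),(-2,165,151),(-2,-165,151),(188,102,75),(188,-102,75)])/1000
def T(p,P):
    P=np.asarray(P,float).reshape(-1,3);s,k=np.sin(p[2]),np.cos(p[2]);return np.c_[p[0]+k*P[:,0]-s*P[:,1],p[1]+s*P[:,0]+k*P[:,1],P[:,2]]
r=least_squares(lambda p:(proj(c,T(p,W))-I).ravel(),[.65,.05,0],loss="soft_l1");p=r.x
print(p,r.fun.reshape(-1,2).round(1).tolist())
def inv(P): 
    d=P[:2]-p[:2];s,k=np.sin(p[2]),np.cos(p[2]);return np.array([k*d[0]+s*d[1],-s*d[0]+k*d[1]])
f=onz(c,*q([482,331]),.08+.013);g=onz(c,*q([482,328]),.104);u=onz(c,*q([321,334]),.098)
print("fw",f,inv(f),g,inv(g),"cup",u,inv(u))
for n in("flap","freewheel"):
  pass
print("hinge ends",[inv(onz(c,*q(a),.151)) for a in((307,226),(480,235))])
print("bottle",onz(c,*q([638,345]),.06),"yaw deg",np.degrees(p[2]))
E
python3 fit.py
```

```text
[ 0.61248606  0.06707743 -0.03688601] [[-0.9, -0.4], [1.2, -0.5], [-1.3, 0.2], [1.9, 0.6], [-0.5, -0.2], [0.3, 0.2]]
fw [ 0.53304399 -0.01288479  0.093     ] [-0.07643922 -0.08283746] [ 0.53410964 -0.01237145  0.104     ] [-0.07539322 -0.08228518] cup [0.5263037 0.1307466 0.098    ] [-0.08847171  0.06044766]
hinge ends [array([-0.00302606,  0.07446228]), array([-0.00178166, -0.07457481])]
bottle [ 0.52815977 -0.15902687  0.06      ] yaw deg -2.113412443228909
```

```bash
python3 -m jog '0.03 -0.166 -0.166 0 0;0.03 -0.166 -0.166 0 0;0.03 -0.166 -0.166 0 0;0.03 -0.166 -0.166 0 0;0.03 -0.166 -0.166 0 0' 20
python3 -m jog '0.03 -0.166 -0.166 0 0;0.03 -0.166 -0.166 0 0;0.03 -0.166 -0.166 0 0;0.03 -0.166 -0.166 0 0;0.03 -0.166 -0.166 0 0'
python3 -m jog '0.03 -0.165 -0.166 0 0;0.03 -0.165 -0.166 0 0;0.03 -0.165 -0.166 0 0;0.03 -0.165 -0.166 0 0;0.03 -0.165 -0.166 0 0'
python3 -m jog '0.03 0 0 0 0.75;0.03 0 0 0 0.75;0.03 0 0 0 0.75;0.03 0 0 0 0.75;0.03 0 0 0 0.75'
python3 -m jog '0.03 0 0 0 0.75;0.03 0 0 0 0.75;0.03 0 0 0 0.75;0.03 0 0 0 0.75;0.03 0 0 0 0.75'
cat > st.py <<'E'
from h import *
P=[.6125,.0671,-.0369]
o=robot.get_obs();x,y,z=o["tcp_pos"];q=o["orientation"]
from scipy.spatial.transform import Rotation as R
M=R.from_quat(q).as_matrix();s,k=np.sin(P[2]),np.cos(P[2]);d=[x-P[0],y-P[1]]
print("t",round(o["t"],2),"box mm",[round(1e3*v,1) for v in(k*d[0]+s*d[1],-s*d[0]+k*d[1],z)],"toolx box deg",round(np.degrees(np.arctan2(M[1,0],M[0,0])-P[2]),1),"j",np.round(o["joint_positions"],2),"F",np.round(o["force"],1),o["opening"])
E
python3 st.py
```

```text
t: 1.35
tcp_pos: [0.3487, 0.3727, 0.2055]
orientation: [0.208, 0.978, -0.0, 0.0]
force: [0.4, -0.5, 0.2]
opening: 0.0576
grip_force: 0.0
t: 1.85
tcp_pos: [0.4332, 0.1534, 0.2059]
orientation: [0.208, 0.978, 0.0, 0.001]
force: [-0.2, -0.0, -1.0]
opening: 0.0301
grip_force: 0.0
t: 2.35
tcp_pos: [0.5166, -0.0657, 0.2058]
orientation: [0.208, 0.978, -0.0, 0.0]
force: [0.6, 0.7, -0.4]
opening: 0.0302
grip_force: 0.0
t: 2.85
tcp_pos: [0.5159, -0.0628, 0.2056]
orientation: [0.554, 0.833, 0.0, 0.0]
force: [0.5, -0.5, -0.1]
opening: 0.0302
grip_force: 0.0
t: 3.35
tcp_pos: [0.5159, -0.0627, 0.2056]
orientation: [0.82, 0.572, 0.0, 0.0]
force: [0.1, -0.1, -1.0]
opening: 0.0299
grip_force: 0.0
t 3.35 box mm [np.float64(-91.7), np.float64(-133.3), np.float64(205.6)] toolx box deg 71.9 j [-0.34 -0.06  1.89 -0.    1.32  0.01] F [ 0.1 -0.1 -1. ] 0.029876179155375233
```

```bash
python3 -m jog '0.03 0 0 0.04 0;0.03 0 0 0.08 0;0.03 0 0 0.1 0;0.03 0 0 0.11 0;0.03 0 0 0.119 0' | grep -E "tcp|force"
python3 -m jog '0.03 0.008 0 0 0;0.03 0.016 0 0 0;0.03 0.024 0 0 0;0.03 0.032 0 0 0;0.03 0.04 0 0 0'| grep -E "tcp|force"
python3 st.py
python3 - <<'E'
from h import *
c=camera("top");a=c["image"][150:260,140:360];cv2.imwrite("pics/t2.png",cv2.resize(a,None,fx=3.6,fy=3.6,interpolation=cv2.INTER_CUBIC))
E
```

```text
tcp_pos: [0.5162, -0.0628, 0.0863]
force: [-0.2, -0.5, -0.1]
grip_force: 0.0
tcp_pos: [0.5303, -0.0248, 0.0873]
force: [-1.2, -2.8, 1.0]
grip_force: 1.5
t 4.35 box mm [np.float64(-78.7), np.float64(-94.8), np.float64(87.3)] toolx box deg 72.3 j [-0.26  0.11  1.95 -0.    1.08  0.09] F [-1.2 -2.8  1. ] 0.029998377330786887
```

View pics/t2.png

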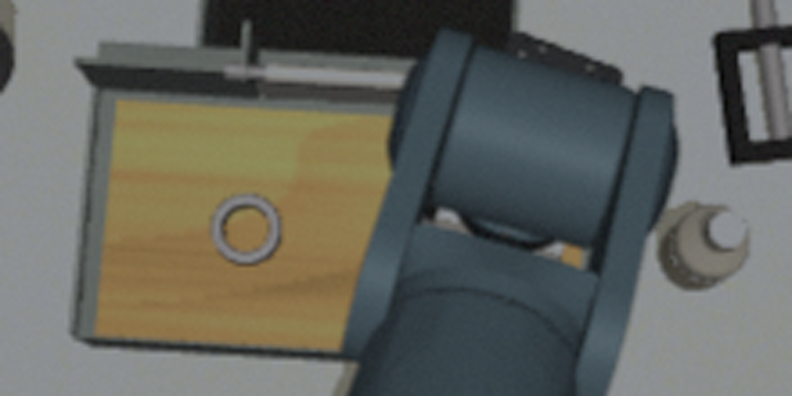

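The arm hides the freewheel, but a 3 N contact shows it is being pushed. The cup is undisturbed at crop (246,230). I'll carry on and check with the wrist and scene cameras.

```bash
python3 -m jog '0.03 0.01 0 0 0;0.03 0.02 0 0 0;0.03 0.03 0 0 0;0.03 0.04 0 0 0;0.03 0.048 0 0 0'| grep -E "tcp|force"
python3 st.py
python3 - <<'E'
from h import *
w=camera("wrist")["image"];s=camera("scene");a=cv2.resize(s["image"][120:280,170:384],(512,383))
cv2.imwrite("pics/w3.png",cv2.resize(np.hstack([w[:383],a]),(800,300)))
for r in nets.trace(s,"freewheel"): print(r["conf"],r["box"])
P=[.6125,.0671,-.0369]
for b in [(-52,-8),(-52,-20),(-52,5)]:
  X=[P[0]+.9993*b[0]/1e3+.0369*b[1]/1e3,P[1]-.0369*b[0]/1e3+.9993*b[1]/1e3,.104];print(b,proj(s,X))
E
```

```text
tcp_pos: [0.5462, 0.0208, 0.0866]
force: [-0.4, -3.9, 3.1]
grip_force: 2.3
t 4.9 box mm [np.float64(-64.5), np.float64(-48.7), np.float64(86.6)] toolx box deg 72.3 j [-0.17  0.15  1.91 -0.    1.09  0.18] F [-0.4 -3.9  3.1] 0.02986631076673026
0.82 [300.5, 163.5, 23.0, 13.9]
0.63 [220.1, 160.6, 2.6, 5.8]
0.52 [274.1, 159.1, 6.8, 8.7]
0.45 [267.5, 182.5, 24.8, 13.2]
(-52, -8) [[275.19650529 192.68831464]]
(-52, -20) [[270.14990703 191.18591638]]
(-52, 5) [[280.71646679 194.33163557]]
```

View pics/w3.png

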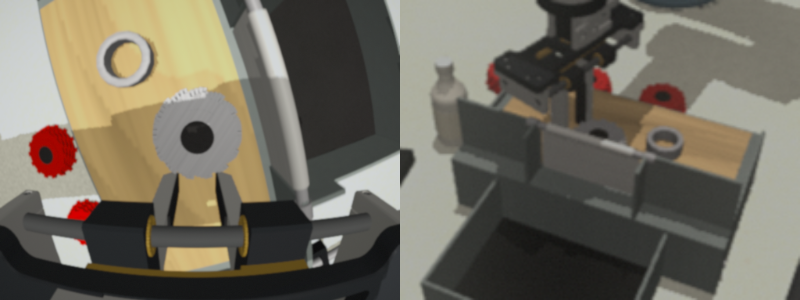

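The wrist view shows the freewheel seated in the cradle, with its hole at (197,137). The scene view puts that hole at about pixel (277,191), so its centre is about (-54,-7) mm in the box frame. That is in front of the opening and the cup is untouched. Next I'll go round behind it.

```bash
python3 -m jog '0.03 -0.02 0 0 0;0.03 -0.02 0 -0.04 0;0.03 -0.02 0 -0.07 0;0.03 0.026 -0.056 -0.07 0;0.03 0.026 -0.056 -0.07 0'| grep -E "tcp|force"
python3 -m jog '0.016 0 0 0 0.75;0.016 0 0 0 0.75;0.016 0 0 0 0.75;0.016 0 0 0 0.75;0.016 0 0 0 0.75' | grep -E "tcp|force"
python3 -m jog '0.016 0 0 0 0.512;0.016 0 0 0 0.512;0.016 0 0 0 0.512;0.016 0 0 0 0.512;0.016 0 0 0 0.512' | grep -E "tcp|force"
python3 st.py
python3 - <<'E'
from h import *
w=camera("wrist")["image"];s=camera("scene");a=cv2.resize(s["image"][120:280,170:384],(512,383))
cv2.imwrite("pics/w4.png",cv2.resize(np.hstack([w[:383],a]),(800,300)))
E
```

```text
tcp_pos: [0.5011, 0.0654, 0.1569]
force: [0.2, -1.1, -0.6]
grip_force: 0.0
tcp_pos: [0.5015, 0.0641, 0.1557]
force: [-0.4, -0.2, 0.1]
grip_force: 0.0
tcp_pos: [0.5015, 0.0639, 0.1558]
force: [-0.0, 0.4, -0.2]
grip_force: 0.0
t 6.55 box mm [np.float64(-110.8), np.float64(-7.3), np.float64(155.8)] toolx box deg -0.1 j [-0.1  -0.04  1.96  0.    1.22  1.51] F [-0.   0.4 -0.2] 0.01588478037068071
```

View pics/w4.png

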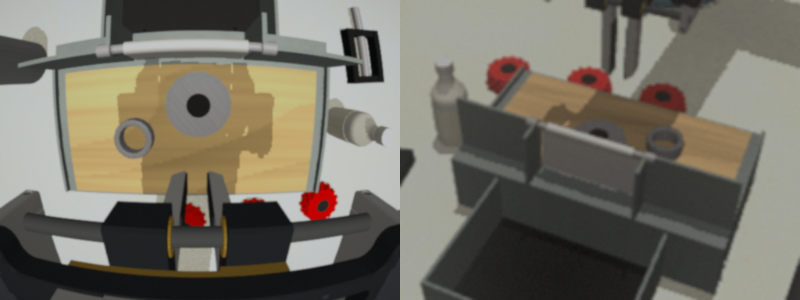

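The freewheel sits squarely ahead of the fingers: its hole is at (198,104) and the opening is centred near (190,48). I'll lower the fingers and push.

```bash
python3 -m jog '0.016 0 0 0.03 0;0.016 0 0 0.05 0;0.016 0 0 0.062 0;0.016 0 0 0.069 0;0.016 0 0 0.069 0' | grep -E "tcp|force"
python3 -m jog '0.016 0.008 0 0 0;0.016 0.016 0 0 0;0.016 0.024 0 0 0;0.016 0.032 0 0 0;0.016 0.04 0 0 0' | grep -E "tcp|force"
python3 -m jog '0.016 0.006 0 0 0;0.016 0.012 0 0 0;0.016 0.018 0 0 0;0.016 0.024 0 0 0;0.016 0.03 0 0 0' | grep -E "tcp|force"
python3 st.py
python3 - <<'E'
from h import *
w=camera("wrist")["image"];s=camera("scene");a=cv2.resize(s["image"][120:280,170:384],(512,383))
cv2.imwrite("pics/w5.png",cv2.resize(np.hstack([w[:383],a]),(800,300)))
E
```

```text
tcp_pos: [0.5017, 0.0636, 0.0868]
force: [0.5, -0.0, -0.0]
grip_force: 0.0
tcp_pos: [0.5426, 0.062, 0.0877]
force: [-4.9, -0.3, 3.3]
grip_force: 2.2
tcp_pos: [0.5723, 0.0609, 0.0874]
force: [-5.9, 0.8, 4.6]
grip_force: 2.5
t 8.15 box mm [np.float64(-39.9), np.float64(-7.7), np.float64(87.4)] toolx box deg -0.1 j [-0.09  0.21  1.83  0.    1.1   1.52] F [-5.9  0.8  4.6] 0.016089119465634898
```

View pics/w5.png

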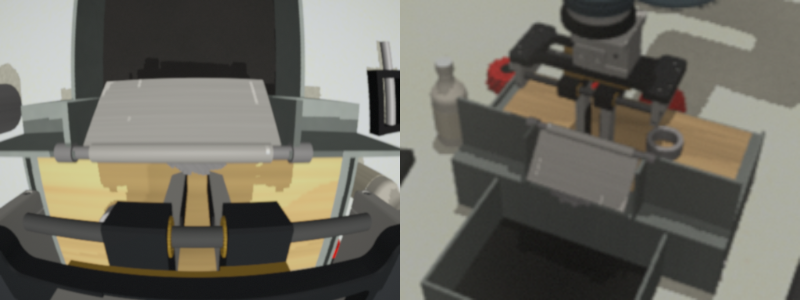

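The flap is well open, with its panel up at wrist (185,110), and the freewheel is under it at about x = +3. I'll take a short run-up and then shove quickly, so it coasts off the ledge.

```bash
python3 -m jog '0.016 -0.02 0 0 0;0.016 -0.02 0 0 0;0.016 0.024 0 0 0;0.016 0.024 0 0 0;0.016 0.024 0 0 0' | grep -E "tcp|force"
python3 st.py
python3 - <<'E'
from h import *
w=camera("wrist")["image"];s=camera("scene");a=cv2.resize(s["image"][120:280,170:384],(512,383))
cv2.imwrite("pics/w6.png",cv2.resize(np.hstack([w[:383],a]),(800,300)))
E
```

```text
tcp_pos: [0.5968, 0.0598, 0.0873]
force: [-0.4, 0.0, -0.0]
grip_force: 0.0
t 8.75 box mm [np.float64(-15.5), np.float64(-7.9), np.float64(87.3)] toolx box deg -0.1 j [-0.09  0.26  1.77  0.    1.11  1.52] F [-0.4  0.  -0. ] 0.015703566604958273
```

View pics/w6.png

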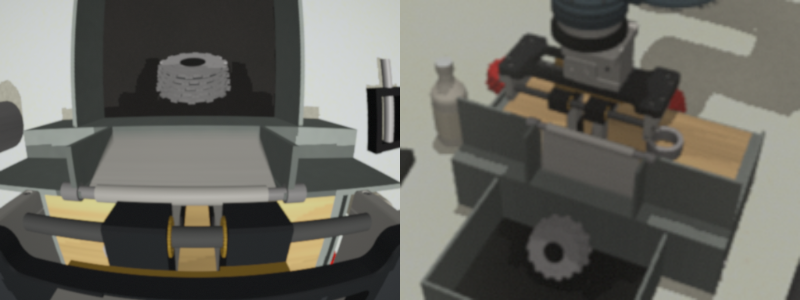

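The freewheel has gone into the tray, at scene view (560,247). I'll draw the fingers out, lift, and check.

```bash
python3 -m jog '0.016 -0.02 0 0 0;0.016 -0.05 0 0 0;0.016 -0.08 0 -0.03 0;0.016 -0.08 0 -0.08 0;0.016 -0.08 0 -0.12 0' | grep -E "tcp|force"
for i in 1 2 3; do python3 -m jog '0.016 0 0 0 0;0.016 0 0 0 0;0.016 0 0 0 0;0.016 0 0 0 0;0.016 0 0 0 0' | grep -E "tcp|force"; done
python3 - <<'E'
from h import *
w=camera("wrist")["image"];s=camera("scene");a=cv2.resize(s["image"][120:280,170:384],(512,383))
cv2.imwrite("pics/w7.png",cv2.resize(np.hstack([w[:383],a]),(800,300)))
E
```

```text
tcp_pos: [0.5148, 0.0632, 0.2097]
force: [1.3, 1.1, -0.2]
grip_force: 0.0
tcp_pos: [0.5152, 0.0631, 0.2059]
force: [0.1, 0.7, -1.4]
grip_force: 0.0
tcp_pos: [0.5161, 0.063, 0.2075]
force: [-0.3, 0.2, -0.3]
grip_force: 0.0
tcp_pos: [0.516, 0.063, 0.2074]
force: [-1.0, -0.5, 0.8]
grip_force: 0.0
```

View pics/w7.png

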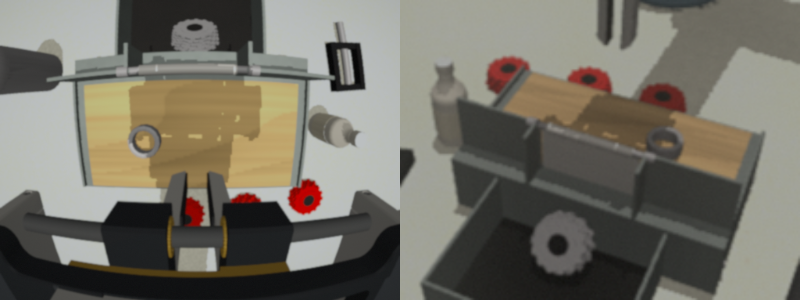

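The flap hangs shut, the cup is still at (144,140), and the freewheel is in the tray but appears to be leaning. I'll check that it is at rest and fit its pose before handing in.

```bash
cat > fz.py <<'E'
from h import *
from scipy.optimize import minimize
P=[.6125,.0671,-.0369];s,k=np.sin(P[2]),np.cos(P[2])
c=camera("scene");r=[r for r in nets.trace(c,"freewheel") if r["box"][1]>220]
print([(x["conf"],x["box"]) for x in r]);m=r[0]["region"].astype(np.uint8)
a=np.linspace(0,2*np.pi,40)
def mk(p):
    x,y,z,th,ps=p;pts=np.vstack([np.c_[R*np.cos(a),R*np.sin(a),0*a+h] for R,h in((.036,0),(.036,.012),(.033,.012),(.033,.024))])
    M=cv2.Rodrigues(np.array([0,0,ps]))[0]@cv2.Rodrigues(np.array([0,th,0]))[0]
    B=pts@M.T+[x,y,z];W=np.c_[P[0]+k*B[:,0]-s*B[:,1],P[1]+s*B[:,0]+k*B[:,1],B[:,2]]
    h=cv2.convexHull((proj(c,W)*16).astype(np.int32));o=np.zeros_like(m);cv2.fillConvexPoly(o,h,1,shift=4);return o,B
def cost(p):
    o,B=mk(p);return 1-(o&m).sum()/(o|m).sum()+30*(max(0,.006-B[:,2].min())+max(0,.03-B[:,0].min()))+10*abs(B[:,2].min()-.006)
for th in(.3,.8,1.2,1.5,-.8):
    b=minimize(cost,[.07,0,.04,th,0],method="Nelder-Mead",options=dict(maxiter=800,initial_simplex=np.array([.07,0,.04,th,0])+np.vstack([np.zeros(5),np.diag([.03,.02,.02,.3,.4])])))
    print(round(b.fun,3),b.x.round(3))
E
python3 fz.py
python3 - <<'E'
from h import *
a=camera("scene")["image"][100:330,180:380].astype(int)
for i in range(10): b=camera("scene")["image"][100:330,180:380].astype(int)
d=np.abs(a-b);print("diff",d.max(),d[120:190,50:110].mean(),d.mean())
E
```

```text
[(0.77, [241.5, 233.5, 34.0, 30.4])]
0.117 [ 0.058 -0.003  0.037  1.022  0.699]
0.083 [ 0.052 -0.     0.04   1.265 -0.028]
0.076 [ 0.051 -0.002  0.042  1.383  0.243]
0.058 [ 0.052 -0.004  0.042  1.494  0.4  ]
0.299 [ 0.07  -0.001  0.033 -0.395 -0.161]
diff 8 1.3294444444444444 0.9548115942028985
```

```bash
python3 -c "
from workcell import robot
print(robot.finish_job())"
```

```text
the job is handed in; nothing more can be done
None
```

I pushed the freewheel through the flap and handed the job in; the judge returned no verdict. In the last pictures the freewheel was at rest in the tray, leaning about 40 mm above the bench, the flap looked shut, and the cup and bench items looked undisturbed.

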